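Thread turned bamboo rings onto the finishing arbor, widest first

TASK

Load the arbor for brushing: thread the three loose turned rings onto the upright steel arbor, the widest first, then the middle one, then the narrowest on top, each pushed fully home so that they sit flat with no gaps, and let go. Feel your way on and never press against the arbor or its stand with more than about 15 N, or the rings split: the arbor stands several millimetres off the middle of its block, so do not trust the block alone. Leave the brush, the sanding block and the scouring pad where they are.

Things in the scene. Friction and masses are not known exactly. Their poses are not given: they have to be found in the camera images.
- stand: Fixed arbor stand: square wooden foot block 110 x 110 x 20 mm, origin at the centre of its underside, z up. On it are screwed a round flange and an upright steel arbor. They were screwed on by hand: their common axis is 5 to 7.5 mm off the block's centre in any direction, new each time; no measured pose shows this. It must be felt or seen.
- seat (a point): Point on the block's centre line (not on the arbor's axis) at the height of the flange's flat top, 30 mm above the stand's origin, where the first ring seats. The flange is aluminium, 60 mm across. Rings fully home have their origins 0, 16 and 32 mm above this point (large, medium, small).
- tip (a point): Point on the block's centre line (not on the arbor's axis) at the height of the arbor's flat tip, 83 mm above the stand's origin. The tip is 8 mm across; from it a cone widens over 8 mm of height to the straight arbor, 26 mm in diameter. The arbor is rigid. A ring lowered off-centre catches on the cone, which pushes it sideways towards the arbor's axis.
- grip_rows (a point): Point on the block's centre line at the middle of three rows of spring-loaded balls (three to a row, 38, 54, 70 mm above the stand's origin) that stand 2.5 mm out of the arbor. They hold the rings by friction: a ring does not fall by itself, sliding it down takes about 1 to 6 N, and it stays where it is let go.
- ring_large: Loose turned ring of pale bamboo board, 66 mm outside, 29 mm bore, 16 mm high, about 45 g, lying flat. Origin at the centre of its underside, z along its axis.
- ring_medium: Loose turned ring, same board, 56 mm outside, 29 mm bore, 16 mm high, about 32 g, lying flat. Origin at the centre of its underside, z along its axis.
- ring_small: Loose turned ring, same board, 46 mm outside, 29 mm bore, 16 mm high, about 20 g, lying flat. Origin at the centre of its underside, z along its axis.
- brush: Bystander: a brush 200 mm long lying on the table along its own x. Origin under its middle.
- sanding_block: Bystander: a cork sanding block 100 x 60 x 30 mm lying flat. Origin at the centre of its underside.
- scour_pad: Bystander: a green scouring pad 120 x 100 x 10 mm lying flat. Origin at the centre of its underside.
Not all that is in view belongs to the job. Leave any pink look-alike of the ring_large alone.

How it is judged:
On the way, in this order (a step that is already met when the one before it is completed fails the run):
1. the widest ring is threaded and home (horizontal distance between ring_large and stand below 0.011 m and z of ring_large in the frame of stand between 0.0275 and 0.0318 m and angle between ring_large's own z axis and vertical below 0.06 rad), for 0.2 s.
2. the middle ring is threaded and home (all of step 1 and horizontal distance between ring_medium and stand below 0.011 m and z of ring_medium in the frame of stand between 0.0435 and 0.0478 m and angle between ring_medium's own z axis and vertical below 0.06 rad), for 0.2 s.
3. the narrowest ring is threaded and home (all of step 2 and horizontal distance between ring_small and stand below 0.011 m and z of ring_small in the frame of stand between 0.0595 and 0.0638 m and angle between ring_small's own z axis and vertical below 0.06 rad), for 0.2 s.
At the end, for the whole second after the job is handed in: All three rings are on the arbor, widest lowest and narrowest on top, within 11 mm of the stand's centre, each at most 1.8 mm above its fully seated height and tilted less than 0.06 rad, at rest and released (all of step 3 and linear speed of each of ring_large, ring_medium, ring_small below 0.02 m/s); the robot touches nothing.
It fails at once if the contact forces of a ring on the arbor and stand add up to more than 30 N (the spring balls alone make about 6 N of it) (contact force between any of ring_large, ring_medium, ring_small and stand above 30 N).
It fails at once if the robot presses on the arbor or stand with more than 25 N (contact force between any of the arm, the fingers and stand above 25 N).
It fails at once if the brush, the sanding block or the scouring pad is moved more than 30 mm (distance of any of brush, sanding_block, scour_pad from where it was at the start of the episode above 0.03 m).
It also fails if it takes over 72 s, if anything falls off the work surface, if the arm or the gripper's body presses on something with over 40 N, if the wrist force passes 120 N, or if a joint passes its speed limit or range.

ROBOT

A 7-joint arm with a two-finger parallel gripper is mounted at the origin on the work surface. World frame = base frame: x ahead of the robot, y to its left, z up, the work surface at z = 0. Lengths are in m, angles in rad, forces in N, time in s.
With the tool pointing down it reaches from about 0.425 to 0.825 m from the base axis. Payload 3.6 kg.
Tool frame: the origin (TCP) lies where the fingers leave the gripper's body, on its centre line; the fingertips stand 73 mm ahead of it and the grasp point (between the pads) lies 54 mm ahead of it; z points along the fingers, y is the line along which they close (so a half turn about z gives the same grasp; the last joint's range is limited). The gripper opens to 85 mm and grips with 20 to 120 N. Pads are 22 mm wide; open, the fingers measure 114 mm over their backs; the gripper's body (76 mm by 85 mm) begins 54 mm behind the grasp point. The pads swing forward as they close: fully open they stand 13 mm farther back than shut.
Start: joints at [-1.135, 0.615, -0.013, 1.423, 0.008, 1.103, -0.04], TCP at [0.29, 0.582, 0.304] pointing down, gripper open.
Joint ranges: [-3.12, 3.12], [-0.3, 2.06], [-1.34, 1.32], [0.26, 2.42], [-1.36, 4.5], [0.01, 1.98], [-2.84, 2.84]. Speed limits (rad/s): [2.79, 2.79, 3.14, 3.14, 3.14, 3.14, 3.14].

INTERFACE

Orientations are given as a unit quaternion [x, y, z, w].
In Python, from station import arm, snapshot, camera_info, ticket gives the robot as it stands. Calls block until the motion is done:
- arm.movep(position, orientation): joint-space move of the TCP to a pose.
- arm.line_to(position, velocity=0.15, ori=None): straight line of the TCP; ori=None keeps the orientation; velocity is the mean speed in m/s.
- arm.move_j(angles): joint-space move.
- arm.move_gripper(opening, effort=None): opening from 0.0 (shut) to 1.0 (fully open); effort is the grip in N (None keeps the last); returns when the fingers have stopped.
- arm.pause(seconds).
- arm.ik(position, orientation): joint angles nearest the present ones, or None.
- snapshot(name): name is "side" or "top" or "wrist"; returns the picture (400x640x3 uint8, blue, green, red); there is no depth.
- camera_info(name): a dict with "fx", "fy", "cx", "cy" (pixels), "R" (3x3) and "t" (3): a world point X has camera coordinates R X + t; the wrist camera has in their place "T_tool_cam" (4x4, takes a point from camera to tool coordinates, whose origin is the TCP and whose axes are the flange's). Camera axes: x right, y down, z forward; pixel columns grow to the right and rows downward; lengths in m; the calibration is good to about 2 mm. A picture is of the moment at which its call begins: read the wrist's pose just before it. camera_info takes no time and is no camera call.
A pose or a line that the arm cannot do raises arm.MotionError and nothing moves.
- ticket.finish_job(): hands the job in; it is judged then, once.
Readings, each from a call of its own:
- arm.read_time(): time.
- arm.read_joint_positions(): joint angles.
- arm.read_dq(): joint speeds.
- arm.read_effort(): joint torques, N m.
- arm.read_tool_pos(): TCP position.
- arm.read_eef_rot(): TCP orientation.
- arm.read_ft_force(): force on the tool from outside, world axes, zero at the start.
- arm.read_wrist_torque(): the same for the moment, N m.
- arm.read_opening(): opening from 0.0 (shut) to 1.0 (fully open).
- arm.read_finger_force(): force on a finger pad.
Only numpy, scipy, OpenCV 4.12 (cv2) and the standard library are available. Lean on these libraries where they do the work, as an engineer would, in place of code of your own. Each camera call takes 0.05 s, during which the arm holds its last target. There are 200 camera calls.

## Working session

There is one attempt and no reset: what is moved stays moved. The work goes in short steps, each a Python script; the robot and the scene stay as the last script left them, time stands still between calls to the robot, and variables do not carry over. Pictures are saved under pics/ and viewed, at most 10 in all, crops included, and the job is handed in when it is done.

```bash
ls; mkdir -p pics
python3 - <<'E'
from station import arm,snapshot,camera_info
import cv2,numpy as np
print(arm.read_time(),arm.read_tool_pos(),arm.read_eef_rot(),arm.read_ft_force())
for n in("top","side"):
    cv2.imwrite(f"pics/{n}0.png",snapshot(n))
for n in("top","side","wrist"): print(n,camera_info(n))
E
```

```text
pics
0.0 [0.28931299 0.58139338 0.30271363] [ 2.28803710e-01  9.73471678e-01 -1.29302565e-03 -2.88091948e-04] [ 0.18504552 -0.29503232  0.88070114]
top {'fx': 446.8340957093137, 'fy': 446.8340957093137, 'cx': 314.4259051718104, 'cy': 195.45758943257923, 'R': array([[-0.02695265, -0.99960387,  0.00810264],
       [-0.99798108,  0.02644081, -0.0577464 ],
       [ 0.05750928, -0.0096427 , -0.9982984 ]]), 't': array([0.06311702, 0.51268802, 1.10337866])}
side {'fx': 416.9225725726748, 'fy': 416.9225725726748, 'cx': 312.09598293426876, 'cy': 199.3865618509226, 'R': array([[ 0.99952873, -0.03043763,  0.00398352],
       [-0.02064847, -0.76267142, -0.64645645],
       [ 0.02271472,  0.64606954, -0.76294049]]), 't': array([-0.48367219,  0.08812916,  0.99610696])}
wrist {'fx': 350.7226100698536, 'fy': 350.7226100698536, 'cx': 319.77647204761365, 'cy': 205.4460363332029, 'T_tool_cam': array([[-9.24891099e-04, -9.48885672e-01, -3.15618642e-01,
         8.17487969e-02],
       [ 9.99999303e-01, -6.46109796e-04, -9.87920503e-04,
        -9.82057154e-05],
       [ 7.33499313e-04, -3.15619335e-01,  9.48885608e-01,
        -7.00842654e-02],
       [ 0.00000000e+00,  0.00000000e+00,  0.00000000e+00,
         1.00000000e+00]])}
```

View pics/top0.png

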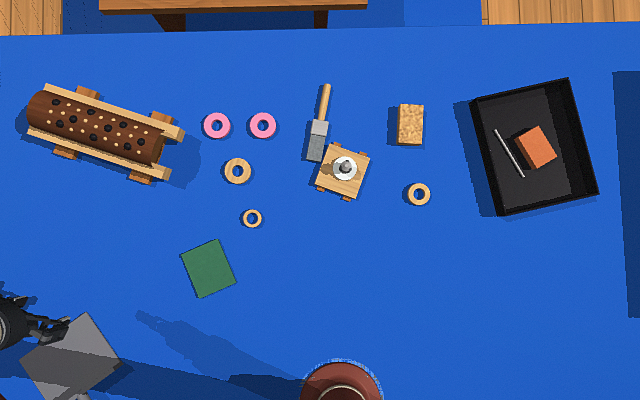

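View pics/side0.png

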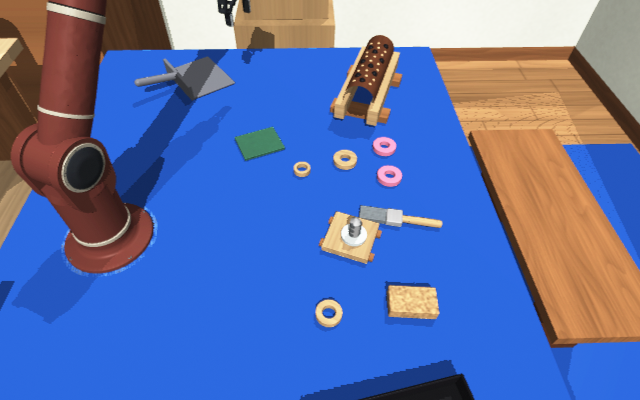

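The top view shows three bamboo rings at (237,171), (252,218) and (419,194), with the stand's arbor near (344,168). The pink rings are decoys. In the side view the bystanders are the brush (400,216), cork block (413,300) and pad (260,143).

```bash
cat > h.py <<'E'
from station import arm,snapshot,camera_info,ticket
import cv2,numpy as np
from scipy.spatial.transform import Rotation as Ro
Q=[2**-.5,2**-.5,0,0]
def ray(n,uv,z,pose=None):
    """pixel -> point on plane z; pose=(pos,quat) for wrist"""
    c=camera_info(n); d=np.array([(uv[0]-c['cx'])/c['fx'],(uv[1]-c['cy'])/c['fy'],1])
    if n=='wrist':
        T=np.eye(4);T[:3,:3]=Ro.from_quat(pose[1]).as_matrix();T[:3,3]=pose[0];T=T@c['T_tool_cam']
        o,d=T[:3,3],T[:3,:3]@d
    else: o,d=-c['R'].T@c['t'],c['R'].T@d
    return o+d*(z-o[2])/d[2]
def wood(img):
    h=cv2.cvtColor(img,cv2.COLOR_BGR2HSV); return cv2.inRange(h,(8,40,90),(30,200,255))
def blobs(m,amin):
    cs,_=cv2.findContours(m,cv2.RETR_EXTERNAL,cv2.CHAIN_APPROX_NONE)
    return [c for c in cs if cv2.contourArea(c)>amin]
E
python3 - <<'E'
from h import *
im=cv2.imread('pics/top0.png')
for c in blobs(wood(im),150):
    (x,y),r=cv2.minEnclosingCircle(c); 
    if 150<x<450 and y>60: print((round(x),round(y)),'diam',np.sqrt(cv2.contourArea(c)*4/np.pi)/446.8*1.09,r,ray('top',(x,y),.012).round(3))
print(ray('top',(344,168),.05))
E
```

```text
(252, 218) diam 0.04206412266849187 9.11947250366211 [0.462 0.207 0.012]
(418, 194) diam 0.051975438247068816 11.222652435302734 [ 0.511 -0.211  0.012]
(237, 171) diam 0.0615535910698741 13.21045207977295 [0.582 0.241 0.012]
(342, 171) diam 0.12085526811528545 30.590213775634766 [ 0.573 -0.02   0.012]
(410, 124) diam 0.08356339239846475 22.14824867248535 [ 0.69  -0.199  0.012]
(323, 102) diam 0.0422887058058995 18.506502151489258 [0.752 0.02  0.012]
[ 0.57712002 -0.02397865  0.05      ]
```

Run:
```python
from h import *
import json
P={}
def look(k,p):
    arm.movep(p,Q); arm.pause(.2)
    pose=(list(map(float,arm.read_tool_pos())),list(map(float,arm.read_eef_rot())))
    cv2.imwrite(f'pics/{k}.png',snapshot('wrist')); P[k]=pose; print(k,arm.read_time(),pose,arm.read_joint_positions().round(2) if hasattr(arm.read_joint_positions(),'round') else arm.read_joint_positions())
look('stand',[.577,-.023,.26]); look('large',[.582,.241,.19])
json.dump(P,open('P.json','w'))
a=cv2.imread('pics/stand.png');b=cv2.imread('pics/large.png')
cv2.imwrite('pics/v1.png',np.hstack([a[:,120:520],b[:,120:520]]))
```

```text
stand 2.7333 ([0.5771032882398673, -0.02218909675871724, 0.25994766011962656], [0.7066136587997459, 0.7075995466635081, 9.368610085329552e-05, -9.991070286476822e-05]) [-0.23  0.57  0.37  1.71 -0.25  0.91  0.24]
large 4.0417 ([0.5829430569086249, 0.23858981601189116, 0.19076270930303577], [0.7084373932279737, 0.7057732352835194, 0.0002602365164176151, 0.0007297333365883639]) [-0.62  0.72  0.34  1.62 -0.3   0.85 -0.16]
```

View pics/v1.png

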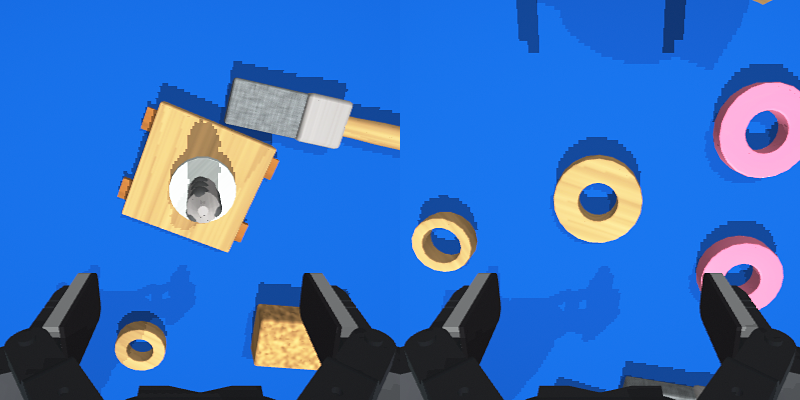

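The left crop shows the stand, with its flange centred near (202,190) and the arbor tip near (203,211). The right crop shows the large ring at about (598,199), clear of the pink ones.

```bash
cat >> h.py <<'E'
def topface(im,uv,z,pose,vmin=190):
    """centre and diameter of the bright top face of the ring nearest uv"""
    h=cv2.cvtColor(im,cv2.COLOR_BGR2HSV); m=cv2.inRange(h,(8,30,vmin),(32,200,255))
    c=min(blobs(m,300),key=lambda c:np.hypot(*(np.array(cv2.minEnclosingCircle(c)[0])-uv)))
    pts=np.array([ray('wrist',p[0],z,pose)[:2] for p in cv2.convexHull(c)],np.float32)
    e=cv2.fitEllipse(pts*1000); return np.array(e[0])/1000,e[1]
E
python3 - <<'E'
from h import *
import json
P=json.load(open('P.json'))
im=cv2.imread('pics/large.png'); 
for v in(170,190,210): print('large',topface(im,(318,199),.016,P['large'],v))
print('small',topface(im,(164,241),.016,P['large']))
im=cv2.imread('pics/stand.png'); p=P['stand']
print('medium',topface(im,(259,346),.016,p))
h=cv2.cvtColor(im,cv2.COLOR_BGR2HSV)
m=cv2.inRange(h,(0,0,150),(180,45,255)); m[:,:280]=0;m[:,365:]=0;m[:145]=0;m[235:]=0
c=max(blobs(m,100),key=cv2.contourArea)
pts=np.array([ray('wrist',q[0],.03,p)[:2] for q in cv2.convexHull(c)],np.float32)*1000
print('flange',cv2.fitEllipse(pts),cv2.minEnclosingCircle(pts))
print('tip ray at .083',ray('wrist',(323,211),.083,p))
# block
w=wood(im); w|=m; w[:100]=0; w[255:]=0;w[:,:230]=0;w[:,400:]=0
c=max(blobs(cv2.morphologyEx(w,cv2.MORPH_OPEN,np.ones((15,15))),500),key=cv2.contourArea)
q=np.array([ray('wrist',q[0],.02,p)[:2] for q in cv2.convexHull(c)],np.float32)*1000
print('block',cv2.minAreaRect(q))
cv2.imwrite('pics/v2.png',np.hstack([cv2.resize(im[140:240,270:370],None,fx=4,fy=4,interpolation=0),cv2.resize(cv2.cvtColor(m,8)[140:240,270:370],None,fx=4,fy=4,interpolation=0)]))
E
```

```text
large (array([0.58082813, 0.24107172]), (64.37811279296875, 64.59085083007812))
large (array([0.58079572, 0.24096246]), (64.28258514404297, 64.38871002197266))
large (array([0.58077399, 0.24089203]), (64.16455841064453, 64.30579376220703))
small (array([0.46083801, 0.20663196]), (44.44467544555664, 44.62841796875))
medium (array([ 0.51040015, -0.21252069]), (53.207435607910156, 54.61771774291992))
flange ((578.4401245117188, -26.969911575317383), (59.36015701293945, 59.838356018066406), 0.5293394923210144) ((578.3674926757812, -27.125736236572266), 30.09307098388672)
tip ray at .083 [ 0.57878908 -0.02754947  0.083     ]
block ((572.3416748046875, -20.69617462158203), (110.32553100585938, 123.87838745117188), 68.23686218261719)
```

View pics/v2.png

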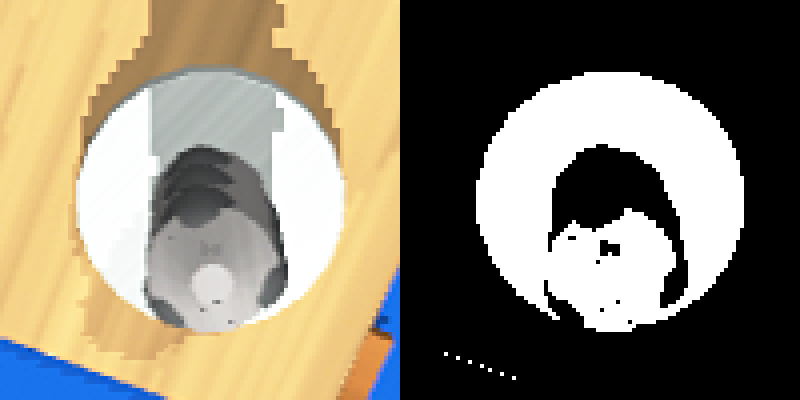

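The zoom shows the flange disc whole and the tip disc at (211,284), which is image pixel (323,211). Both rays agree, putting the axis at about (0.5786, -0.0272) with the stand at z≈0. Next I grasp the large ring.

```bash
cat >> h.py <<'E'
A=np.array([.5786,-.0272])
pos=lambda:np.array(arm.read_tool_pos()); F=lambda:np.array(arm.read_ft_force())
def fine(p,v=.1,n=2):
    """line with correction of the steady error"""
    p=np.array(p,float); c=p.copy(); arm.line_to(list(c),v,Q)
    for _ in range(n):
        arm.pause(.12); e=p-pos()
        if abs(e).max()<4e-4: break
        c=c+e; arm.line_to(list(c),.05,Q)
    return c
E
python3 - <<'E'
from h import *
r=[.5808,.2410]
f0=F(); c=fine([*r,.10],.15); print(arm.read_time(),pos(),c,f0,F())
for z in(.08,.076,.073,.070):
    arm.line_to([c[0],c[1],z+c[2]-.10],.06,Q); print(z,pos().round(4),(F()-f0).round(2))
    if (F()-f0)[2]>4: break
print(arm.read_time())
cv2.imwrite('pics/side1.png',cv2.resize(snapshot('side')[100:200,300:430],None,fx=4,fy=4))
cv2.imwrite('pics/w1.png',snapshot('wrist'))
E
```

```text
5.525 [0.5809217  0.24091997 0.09987962] [0.58074936 0.240911   0.09976458] [-0.17496859  0.40400781 -0.64867447] [ 0.02411301 -0.57831631 -1.00313964]
0.08 [0.5805 0.2408 0.0791] [0.24 0.29 1.79]
0.076 [0.5807 0.2409 0.0756] [-0.33  0.85  1.  ]
0.073 [0.5806 0.2409 0.0726] [ 0.42 -0.3   1.89]
0.07 [0.5806 0.2409 0.0695] [-0.05  0.46  1.04]
6.7583
```

View pics/side1.png

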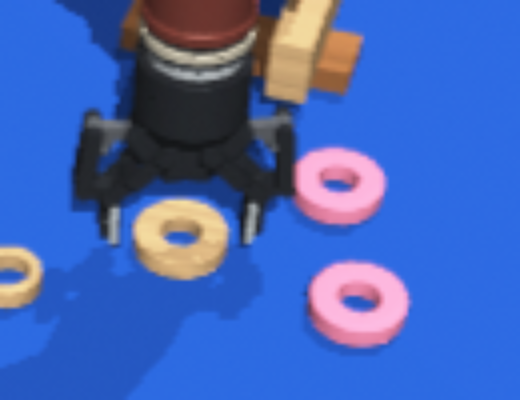

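The side crop shows the fingers straddling the ring with the tips just above the table. I'll grip, lift, and thread it by feel.

```bash
cat >> h.py <<'E'
def Fm(n=4): return np.mean([F() for _ in range(n)],0)
def lower(c,zg,home,f0,zb_start):
    """lower held ring compliantly. c: commanded TCP, zg: TCP z minus ring-underside z; stop when seated"""
    c=np.array(c); zb=zb_start; hist=[]
    while True:
        zb=pos()[2]-zg
        st=.001 if zb>.064 else .0015 if zb>home+.004 else .0005
        f=Fm()-f0; hist.append((round(zb*1e3,1),*f.round(1),*((c[:2]-A)*1e3).round(1)))
        if zb<home+.0025 and f[2]>8: r='seated';break
        if f[2]>12: r='HIGH';break
        if zb<home-.002: r='low';break
        if np.hypot(*f[:2])>1.5: c[:2]+=np.clip(.00025*f[:2],-.001,.001)
        c[2]-=st; arm.line_to(list(c),.03,Q)
    return r,c,hist
E
python3 - <<'E'
from h import *
arm.move_gripper(0.0,25); print('open',arm.read_opening(),arm.read_finger_force(),arm.read_time())
zg=pos()[2]; p=pos(); arm.line_to([p[0],p[1],.19],.25,Q); print(arm.read_opening())
arm.movep([*A,.19],Q); c=fine([*A,.088+zg],.15); f0=Fm(6); print('zg',zg,pos(),f0,arm.read_time())
r,c,h=lower(c,zg,.030,f0,.088); print(r,c,arm.read_time()); [print(*x) for x in h]
open('st.txt','w').write(repr((list(c),float(zg),list(f0))))
E
```

```text
open 0.7460387367492626 27.88609460927546 7.1833
0.740206924332516
zg 0.07009915118539795 [ 0.57862995 -0.02700494  0.15787515] [-0.0353824  -1.20591616  0.02247812] 9.9583
seated [ 0.57927437 -0.02612633  0.09880943] 23.4583
87.8 0.0 0.0 0.0 -0.1 0.1
86.6 0.3 1.4 -0.7 -0.1 0.1
85.6 -0.0 1.7 -1.0 -0.1 0.1
84.6 0.2 1.3 0.0 -0.1 0.5
83.6 0.1 0.4 -0.4 -0.1 0.5
82.6 0.5 0.3 -0.4 -0.1 0.5
81.6 0.1 1.1 -0.6 -0.1 0.5
80.6 0.7 1.8 -1.1 -0.1 0.5
79.6 0.6 1.3 -0.5 0.1 1.0
78.6 0.2 1.9 -0.2 0.1 1.0
77.6 -0.1 1.8 -0.9 0.1 1.4
76.6 -0.4 1.0 -0.3 0.1 1.9
75.6 0.1 1.8 -0.3 0.1 1.9
74.8 0.2 0.9 -0.5 0.1 2.3
73.9 0.0 -0.2 1.1 0.1 2.3
73.0 1.3 -0.2 2.6 0.1 2.3
71.8 0.4 -0.8 3.2 0.1 2.3
70.6 1.4 -1.2 3.1 0.1 2.3
69.4 0.6 -1.6 0.6 0.5 2.0
68.4 0.6 -1.0 1.4 0.6 1.6
67.5 0.7 -1.4 0.6 0.6 1.6
66.6 1.5 -0.4 1.1 0.8 1.3
65.6 -0.6 -0.6 2.2 1.2 1.2
64.5 0.4 0.2 1.6 1.2 1.2
63.6 -1.0 -0.4 1.2 1.2 1.2
62.0 -0.7 -0.1 0.7 1.2 1.2
60.5 0.5 0.3 0.6 1.2 1.2
59.0 -2.0 -0.4 1.2 1.2 1.2
57.6 0.7 -0.3 1.5 0.7 1.1
56.3 -0.6 -0.8 3.4 0.7 1.1
55.1 0.2 -0.5 5.0 0.7 1.1
53.4 -0.1 -0.4 4.4 0.7 1.1
51.6 0.2 0.4 3.6 0.7 1.1
49.9 0.2 -0.2 2.3 0.7 1.1
48.3 0.9 -0.3 -0.2 0.7 1.1
46.9 0.5 -0.9 1.1 0.7 1.1
45.5 0.2 0.1 0.7 0.7 1.1
44.0 0.7 0.4 0.2 0.7 1.1
42.5 0.5 -0.2 1.1 0.7 1.1
41.1 -0.0 0.3 1.1 0.7 1.1
39.9 0.1 0.3 3.5 0.7 1.1
38.5 -0.4 0.0 4.8 0.7 1.1
36.7 1.1 -0.2 3.5 0.7 1.1
34.9 1.3 -0.2 2.0 0.7 1.1
33.3 1.0 -0.5 0.0 0.7 1.1
33.1 -0.4 -0.4 1.8 0.7 1.1
32.7 0.9 -0.9 2.7 0.7 1.1
32.2 -0.5 -0.6 2.6 0.7 1.1
31.6 -0.8 -0.4 2.3 0.7 1.1
31.2 -0.3 -0.3 3.0 0.7 1.1
30.6 0.3 -0.0 2.9 0.7 1.1
30.1 -0.3 -0.5 2.8 0.7 1.1
29.9 -1.2 0.3 5.6 0.7 1.1
29.8 -0.4 -0.8 7.2 0.7 1.1
29.8 -2.3 0.1 9.5 0.7 1.1
```

The large ring seated cleanly at zb≈29.8 mm with small forces, and the refined axis is about (0.5793, -0.0261). I'll release it and do the medium ring.

```bash
cat >> h.py <<'E'
A=np.array([.5793,-.0261])
def lower2(c,zg,home,f0):
    c=np.array(c); hist=[]
    while True:
        zb=pos()[2]-zg; f=Fm(3)-f0; hist.append((round(zb*1e3,1),*f.round(1),*((c[:2]-A)*1e3).round(1)))
        if zb<home+.0025 and f[2]>8: return 'seated',c,hist
        if f[2]>12: return 'HIGH',c,hist
        if zb<home-.002: return 'low',c,hist
        if np.hypot(*f[:2])>2: c[:2]+=np.clip(.00025*f[:2],-.001,.001)
        c[2]-=.0015 if zb>home+.003 else .0005; arm.line_to(list(c),.05,Q)
def ring(k,r,zt,home,omin):
    p=pos(); arm.move_gripper(1.0); arm.line_to([p[0],p[1],.21],.3,Q)
    arm.movep([*r,.19],Q); arm.pause(.2); pose=(pos(),arm.read_eef_rot()); im=snapshot('wrist'); cv2.imwrite(f'pics/{k}.png',im)
    r2,d=topface(im,(320,199),.016,pose); print(k,r2,d,'off',r2-r,arm.read_time())
    assert np.hypot(*(r2-r))<.01
    c=fine([*r2,.10],.15); arm.line_to([c[0],c[1],zt+c[2]-.10],.08,Q); arm.pause(.1)
    arm.move_gripper(0.0,25); o=arm.read_opening(); zg=pos()[2]; p=pos(); print('opening',o,zg); assert o>omin
    arm.line_to([p[0],p[1],.19],.25,Q); print(arm.read_opening())
    arm.movep([*A,.19],Q); c=fine([*A,.087+zg],.15); f0=Fm(6); print(pos(),arm.read_time())
    c[2]-=.007; arm.line_to(list(c),.08,Q)
    s,c,h=lower2(c,zg,home,f0); print(s,c,arm.read_time()); [print(*x) for x in h]
E
python3 - <<'E'
from h import *
ring('medium',[.5104,-.2125],.072,.046,.5)
E
```

```text
medium [ 0.51046024 -0.21277097] (54.356956481933594, 54.59547424316406) off [ 6.02355957e-05 -2.70965576e-04] 25.3917
opening 0.6444006435465548 0.07253630023288127
0.6476118253453876
[ 0.57929778 -0.02648654  0.15938536] 30.4
seated [ 0.5799215  -0.02704771  0.11775816] 37.4
78.9 -0.2 -1.0 -0.4 -0.1 -0.1
78.1 -0.7 -0.3 -0.1 -0.1 -0.1
76.7 -0.6 -0.0 -0.9 -0.1 -0.1
75.1 -0.1 -0.2 -0.2 -0.1 -0.1
73.7 -0.9 -1.3 -0.5 -0.1 -0.1
72.4 -0.8 -1.5 1.2 -0.1 -0.1
71.0 -0.2 -0.9 2.4 -0.1 -0.1
69.2 0.4 -1.5 2.4 -0.1 -0.1
67.6 0.8 -1.2 1.1 -0.1 -0.1
66.0 0.8 -0.7 1.3 -0.1 -0.1
64.5 1.6 -1.5 1.4 -0.1 -0.1
63.0 1.1 -1.3 2.1 0.3 -0.5
61.5 0.1 -1.0 2.1 0.3 -0.5
60.0 1.2 -1.7 0.9 0.3 -0.5
58.5 0.5 -0.6 1.2 0.6 -0.9
57.1 -0.2 -0.2 1.5 0.6 -0.9
55.9 -0.1 -0.8 4.9 0.6 -0.9
54.5 -1.3 -0.2 4.6 0.6 -0.9
52.8 -0.8 -0.5 4.2 0.6 -0.9
51.0 -0.4 0.3 2.0 0.6 -0.9
49.4 -0.0 -1.2 1.5 0.6 -0.9
47.9 -0.3 0.5 1.6 0.6 -0.9
47.7 -0.5 0.2 1.8 0.6 -0.9
47.2 -1.0 -0.2 2.6 0.6 -0.9
46.8 -1.5 -0.2 3.4 0.6 -0.9
46.4 -1.3 0.6 5.3 0.6 -0.9
46.0 -1.8 -0.3 6.1 0.6 -0.9
45.9 -1.7 -0.2 8.1 0.6 -0.9
```

The medium ring seated at zb≈45.9 mm. Next is the small ring.

Run:
```python
from h import *
ring('small',[.4608,.2066],.0735,.062,.4)
```

```text
small [0.46059537 0.20667845] (44.32712936401367, 44.530113220214844) off [-2.04632568e-04  7.84515381e-05] 39.5417
opening 0.5252800300046481 0.07381963322342217
0.5284743547603225
[ 0.57927527 -0.02588464  0.16058509] 44.7833
seated [ 0.57922732 -0.02675969  0.13500468] 49.2833
78.9 -0.4 -1.8 0.3 -0.1 0.1
78.1 -0.5 -1.5 0.5 -0.1 0.1
76.6 -0.4 -1.3 0.2 -0.1 0.1
75.1 -1.0 -0.9 0.2 -0.1 0.1
73.7 -0.5 -1.7 -0.6 -0.1 0.1
72.3 0.2 -3.0 1.2 -0.1 0.1
70.8 -0.5 -1.4 2.6 -0.1 -0.7
69.1 0.3 -1.9 2.6 -0.1 -0.7
67.5 1.7 -0.5 1.3 -0.1 -0.7
66.0 0.8 -1.3 2.0 -0.1 -0.7
64.5 0.2 -1.2 2.5 -0.1 -0.7
64.2 0.8 -0.2 3.3 -0.1 -0.7
63.7 0.1 -1.0 3.2 -0.1 -0.7
63.2 0.6 -0.6 4.0 -0.1 -0.7
62.6 0.5 -1.0 3.7 -0.1 -0.7
62.3 -0.2 -1.9 4.5 -0.1 -0.7
62.0 0.1 -0.7 6.2 -0.1 -0.7
61.9 -1.6 -1.0 8.2 -0.1 -0.7
```

Run:
```python
from h import *
p=pos(); arm.move_gripper(1.0); arm.line_to([p[0],p[1],.26],.3,Q); arm.pause(.2)
a=snapshot('wrist')
arm.movep([.45,.15,.3],Q); arm.pause(.2); b=snapshot('side'); print(arm.read_time())
cv2.imwrite('pics/end.png',np.hstack([cv2.resize(a[100:300,220:420],(400,400)),cv2.resize(b[180:280,300:400],(400,400))]))
```

```text
51.725
```

View pics/end.png

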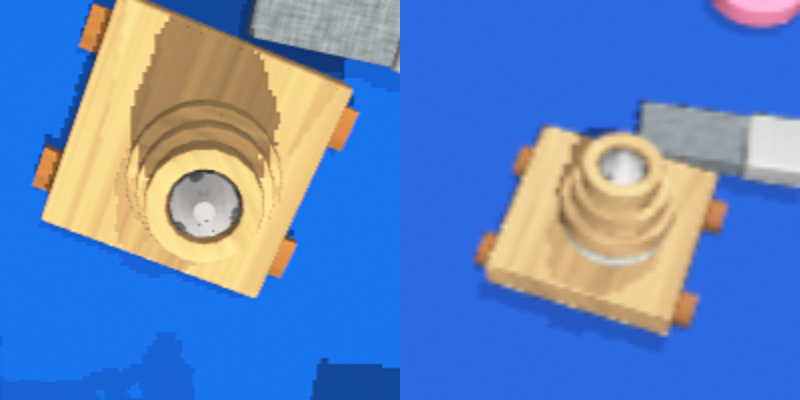

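The picture shows all three rings stacked flat on the flange, widest lowest, with the small one around the tip at (204,205) on the left and (622,165) on the right. There are no gaps, and the brush has not moved.

```bash
python3 -c "
from station import ticket; print(ticket.finish_job())"
```

```text
the job is handed in; nothing more can be done
None
```

All three rings are on the arbor, widest lowest and narrowest on top, each pushed home and released; the job was handed in at about 52 s, measured contact forces while threading stayed under 10 N, and no verdict has come back.

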